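# Open a filter cap of unknown hand

## Task

Take the cap off the water filter so that its cartridge can be changed. The cap unlocks by part of a turn in one direction only, and nothing on it shows which: try it both ways if need be, neither wrenching it against its stop nor tearing it up while locked, and once it is unlocked lift it straight off. Finish holding the cap still and level in the gripper, lifted clear, about a hand's width above the filter's mouth (the program ends while holding; do not put it down), and leave the mug and the jars standing where they are.

Things in the scene. Friction and masses are not known exactly. Their poses are not given: they have to be found in the camera images.
- filter: Water filter housing, fixed to the worktop: upright steel can, 88 mm diameter, on a black rubber foot of 112 mm, mouth rim 120 mm above the worktop; a small bent spout on its -x side, a hose stub on its +x side. Origin: centre of the underside of the foot, z up.
- cap: Loose grey plastic cap on the mouth, about 0.12 kg: disc 74 mm wide, 12 mm thick, with a straight upright wing grip across its top. Origin: centre of the disc's underside, 120 mm above the worktop when seated; z up, x along the wing. Below hangs a stem (30 mm wide, 24 mm long) with two lugs (60 mm across, along x). At the start x is within 5 degrees of the filter's x, and the cap is locked.
- mouth (a point): Centre of the filter's mouth at rim height, axes as the filter's. One way, the cap turns easily (under 0.15 Nm) 64 degrees to an end stop and lifts off freely from 50 degrees on; the other way it stops hard at 15 to 20 degrees, still locked. Which way (seen from above) is random and hidden. It does not rise as it turns. Locked, it has 2 mm of upward play; the lugs leave the mouth after a 25 mm lift.
- cap_grip (a point): Grip point in the middle of the cap's wing grip, 28 mm above the disc's underside (16 mm above the disc's top face); axes as the cap's. The wing is 58 mm long (along x), 14 mm thick (along y), and stands 29 mm above the disc's top face, its top at 161 mm above the worktop when seated.
- mug: Green mug with a handle, 86 mm diameter, 96 mm high, a bystander beside the filter. Origin: centre of its underside.
- honey: Small honey jar, 58 x 62 x 86 mm high, a bystander beside the filter. Origin: centre of its underside.
- spice: Slim spice jar with a dark lid, 41 mm diameter, 105 mm high, a bystander beside the filter. Origin: centre of its underside.
Not all that is in view belongs to the job. What is meant by the cap is not blue, and is the smaller of those in its own colour.

How it is judged:
On the way, in this order (a step that is already met when the one before it is completed fails the run):
1. the cap has been turned to where it unlocks, still in the mouth (angle between the x axis of cap and the x axis of filter, either way round above 0.75 rad and z of cap in the frame of filter below 0.13 m and horizontal distance between cap and filter below 0.01 m), for 0.05 s.
2. the cap has been lifted out of the mouth (z of cap in the frame of filter above 0.15 m and contact force between cap and the fingers above 0.5 N), for 0.1 s.
At the end, for the whole second after the job is handed in: The cap is held by the fingers, its disc's underside 50 to 180 mm above the filter's rim, within 60 mm sideways of the filter's axis, tilted less than 0.2 rad, at rest (below 20 mm/s) and not touching the filter; the mug and the jars stand upright within 30 mm of where they were (z of cap in the frame of filter between 0.17 and 0.3 m and horizontal distance between cap and filter below 0.06 m and angle between each of cap, mug, honey, spice's own z axis and vertical below 0.2 rad and linear speed of cap below 0.02 m/s and contact force between cap and the fingers above 0.5 N and contact force between cap and filter below 0.1 N and distance of each of mug, honey, spice from where it was at the start of the episode below 0.03 m); the arm keeps its last pose, push and grip.
It fails at once if the cap is wrenched or rammed against the filter (contact force between cap and filter above 300 N).
It fails at once if the cap is torn up out of the mouth while still locked (z of cap in the frame of filter between 0.127 and 0.138 m and angle between the x axis of cap and the x axis of filter, either way round below 0.6 rad).
It fails at once if the mug is pushed away or tipped over (distance of mug from where it was at the start of the episode above 0.03 m or angle between mug's own z axis and vertical above 0.3 rad).
It fails at once if the honey jar is pushed away or tipped over (distance of honey from where it was at the start of the episode above 0.03 m or angle between honey's own z axis and vertical above 0.3 rad).
It fails at once if the spice jar is pushed away or tipped over (distance of spice from where it was at the start of the episode above 0.03 m or angle between spice's own z axis and vertical above 0.3 rad).
It also fails if it takes over 38 s, if anything falls off the work surface, if the arm or the gripper's body presses on something with over 40 N, if the wrist force passes 120 N, or if a joint passes its speed limit or range.

## Robot

A 7-joint arm with a two-finger parallel gripper is mounted at the origin on a cart in front of the work surface, level with it; the furniture and walls round the work are solid. World frame = base frame: x ahead of the robot, y to its left, z up, the work surface at z = 0. Lengths are in m, angles in rad, forces in N, time in s.
With the tool pointing down it reaches from about 0.425 to 0.925 m from the base axis. Payload 6.8 kg.
Tool frame: the origin (TCP) lies midway between the tips of the shut fingers; the grasp point (between the pads) lies 19 mm behind it (grip_point_offset is the z of the grasp point in the tool frame, in m); z points along the fingers, y is the line along which they close (so a half turn about z gives the same grasp; the last joint's range is limited). The gripper opens to 85 mm and grips with 20 to 120 N. Pads are 22 mm wide; open, the fingers measure 114 mm over their backs; the gripper's body (76 mm by 85 mm) begins 54 mm behind the grasp point. The pads swing forward as they close: fully open they stand 13 mm farther back than shut.
Start: joints at [-1.278, 0.477, 0.022, 1.555, -0.011, 1.109, -0.083], TCP at [0.263, 0.622, 0.231] pointing down, gripper open.
Joint ranges: [-2.96, 2.96], [-0.34, 2.1], [-1.41, 1.46], [0.24, 2.44], [-1.37, 4.51], [0.17, 1.92], [-2.96, 2.96]. Speed limits (rad/s): [2.39, 2.39, 3.14, 3.14, 3.14, 3.14, 3.14].

## Interface

Orientations are given as a rotation vector (axis times angle).
In Python, from bench import get_obs, grab_frame, calibration, hand_in, grip_point_offset gives the robot as it stands.
- The arm moves only by the shell command python3 -m pendant 'ROWS' [OPENING] [FORCE]. ROWS is a JSON object of lists of equal length, an entry for each row: "translation": the shift along the world's x, y, z in units of 25 mm (1.0 is 25 mm), a list of three; "delta_rot": the turn, a rotation vector about the world's x, y, z in units of 5 degrees (1.0 is 5 degrees), a list of three. In form: {"translation": [[dx, dy, dz], ...], "delta_rot": [[rx, ry, rz], ...]}. A call has 1 to 12 rows; each row is the pose to reach, as a shift and turn from the pose commanded when the call began; what a row does not reach only later rows make up. A row lasts 1/8 s, in which the tool goes at most 62.5 mm and 10.7 degrees, less where a joint would pass 70% of its speed; a pose out of reach is approached as far as the arm can. A call with a gripper value outside its range is refused whole. OPENING is the opening, from 0 (shut) to 1 (fully open), set as the call begins (- or left out, the last holds). The fingers move at their own pace and stop on an object; FORCE is the grip in N (left out, the last holds). Time passes only in rows, so rows that repeat a pose let the fingers close. It gives the time, the measured TCP pose, the force, the opening and the grip force at its end, in the units of the state.
- get_obs(): the state, without advancing time (a new reading comes with each control period).
- grab_frame(name): name is "scene" or "top" or "wrist"; returns (picture, depth): 400x640x3 uint8, red, green, blue; 400x640 float32, m along the optical axis (not along the pixel's ray), 0 where there is no reading.
- calibration(name): a dict with "K" (3x3 intrinsics, pixels), "rvec" (rotation vector, rad) and "tvec" (3), from world to camera coordinates, as OpenCV has them. Camera axes: x right, y down, z forward; pixel columns grow to the right and rows downward; lengths in m; the calibration is good to about 2 mm. A picture is of the moment at which its call begins: read the wrist's pose just before it. calibration takes no time and is no camera call; for the wrist camera it gives the pose at the moment of the call.
- hand_in(): hands the job in; it is judged then, once.
The state is a dict: "clock": time; "joints": joint angles; "qvel": joint speeds; "tau": joint torques, N m; "tcp_pos": TCP position; "orientation": TCP orientation; "contact_force": force on the tool from outside, world axes, zero at the start; "moment": the same for the moment, N m; "grip_width": finger opening in m; "gripper_force": force on a finger pad.
Only numpy, scipy, OpenCV 4.12 (cv2) and the standard library are available. Lean on these libraries where they do the work, as an engineer would, in place of code of your own. Each camera call takes 0.05 s, during which the arm holds its last target. There are 200 camera calls.

## Working session

There is one attempt and no reset: what is moved stays moved. The work goes in short steps, Python scripts to look and compute and a shell command to move; the robot and the scene stay as the last step left them, time stands still between calls to the robot, and variables do not carry over. Pictures are saved under pics/ and viewed, at most 10 in all, crops included, and the job is handed in when it is done.

```bash
mkdir -p pics
cat > h.py <<'E'
import numpy as np,cv2
from bench import *
def snap(n,f):
    c=calibration(n);im,d=grab_frame(n);cv2.imwrite(f'pics/{f}.png',im[:,:,::-1]);np.savez(f'pics/{f}.npz',im=im,d=d,K=c['K'],r=np.array(c['rvec']),t=np.array(c['tvec']))
    return im,d
def cloud(f):
    z=np.load(f'pics/{f}.npz');d=z['d'];K=z['K'];v,u=np.mgrid[:400,:640]
    P=np.stack([(u-K[0,2])/K[0,0]*d,(v-K[1,2])/K[1,1]*d,d],-1)
    R=cv2.Rodrigues(z['r'])[0];W=(P-z['t'].ravel())@R
    W[d==0]=np.nan
    return z['im'],W
E
python3 - <<'E'
from h import *
snap('top','top0');snap('scene','sc0');o=get_obs();print(o['tcp_pos'],o['orientation'],o['clock'],o['grip_width'],grip_point_offset)
E
```

```text
[0.26311484 0.62103649 0.23043956] [-6.25241591e-01 -3.07850897e+00  2.54210142e-03] 0.1 0.08540894078336307 -0.0187
```

View pics/top0.png

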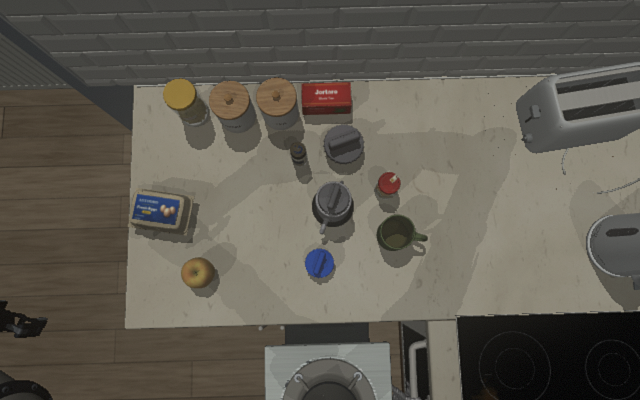

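View pics/sc0.png

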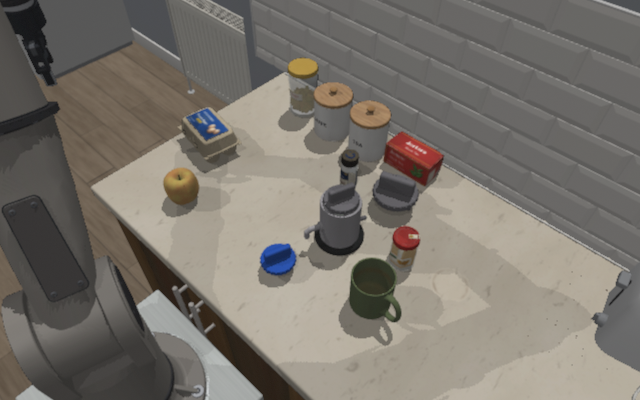

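Three caps in the top view: a grey one on the can at (333,197), a larger grey one on the worktop at (343,146), and a blue one at (319,264). The first fits: it is not blue, it is the smaller grey one, and it is seated on the can with the spout. I'll check this in a crop and measure.

Run:
```python
from h import *
im,W=cloud('top0')
cv2.imwrite('pics/crop0.png',cv2.resize(im[120:285,275:440,::-1],None,fx=3.6,fy=3.6,interpolation=cv2.INTER_CUBIC))
def reg(n,u0,u1,v0,v1,lo,hi):
    P=W[v0:v1,u0:u1].reshape(-1,3);P=P[(P[:,2]>lo)&(P[:,2]<hi)]
    if len(P)<4: print(n,len(P));return
    (c,s,a)=cv2.minAreaRect(P[:,:2].astype(np.float32));print(n,len(P),np.round(P.mean(0),3),'rect',np.round(c,3),np.round(s,3),round(a,1))
    w,V=np.linalg.eigh(np.cov(P[:,:2].T));print('  axis deg',np.degrees(np.arctan2(V[1,1],V[0,1])).round(1))
reg('wing',300,365,170,240,.145,.17)
reg('disc',300,365,170,240,.122,.145)
reg('rimall',300,365,170,240,.11,.17)
reg('spout',305,350,205,250,.03,.11)
reg('bigcap',320,370,120,170,.02,.1)
reg('mug',370,432,210,255,.08,.11)
reg('honey',375,405,170,198,.07,.1)
reg('spice',285,312,140,165,.09,.12)
```

```text
wing 148 [ 0.504 -0.025  0.159] rect [ 0.505 -0.025] [0.014 0.057] 68.6
  axis deg 159.2
disc 624 [ 0.503 -0.025  0.131] rect [ 0.504 -0.025] [0.076 0.081] 49.7
  axis deg 77.6
rimall 1013 [ 0.502 -0.025  0.132] rect [ 0.505 -0.026] [0.085 0.088] 88.4
  axis deg 101.4
spout 202 [ 0.456 -0.011  0.067] rect [ 0.441 -0.018] [0.083 0.109] 84.4
  axis deg 136.9
bigcap 1257 [ 0.658 -0.057  0.059] rect [ 0.663 -0.059] [0.105 0.105] 46.4
  axis deg 62.0
mug 283 [ 0.421 -0.194  0.091] rect [ 0.416 -0.187] [0.105 0.086] 44.3
  axis deg 83.5
honey 403 [ 0.547 -0.166  0.085] rect [ 0.548 -0.167] [0.055 0.055] 61.9
  axis deg 129.9
spice 215 [0.633 0.059 0.104] rect [0.634 0.06 ] [0.038 0.04 ] 85.9
  axis deg -157.5
```

View pics/crop0.png

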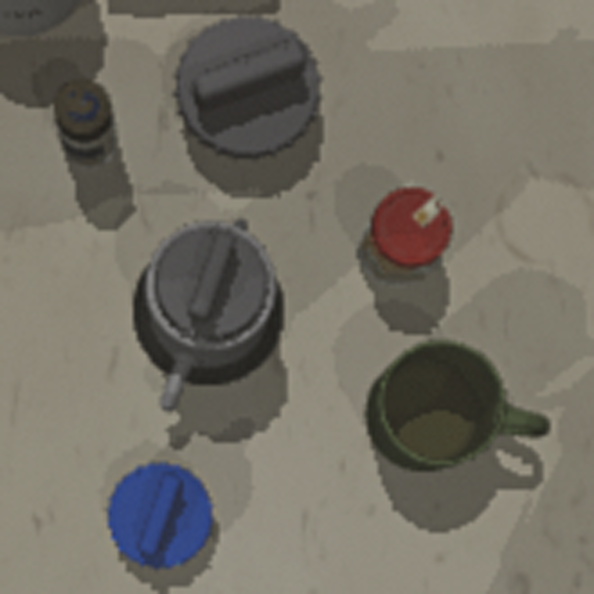

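The crop confirms it. The smaller grey cap sits on the can, spout towards the lower left, with its wing at about -21° in the world. The mug, honey and spice jars are at least 0.13 m away. Next I move above it.

```bash
python3 -m pendant '{"translation":[[2,-5,1],[4,-10,1],[6,-15,1],[8,-20,1],[9,-24,0],[9.7,-25.8,0],[9.7,-25.8,-1],[9.7,-25.8,-1],[9.7,-25.8,-1],[9.7,-25.8,-1],[9.7,-25.8,-1],[9.7,-25.8,-1]],"delta_rot":[[0,0,0],[0,0,0],[0,0,0],[0,0,0],[0,0,0.4],[0,0,0.4],[0,0,0.4],[0,0,0.4],[0,0,0.4],[0,0,0.4],[0,0,0.4],[0,0,0.4]]}' 0.7 40
python3 - <<'E'
from h import *
im,d=snap('wrist','w1');im,W=cloud('w1');o=get_obs();print(o['clock'],o['tcp_pos'],o['joints'],o['contact_force'])
from scipy.spatial.transform import Rotation as R
print(R.from_rotvec(o['orientation']).as_matrix().round(3))
near=np.hypot(W[...,0]-.505,W[...,1]+.025)<.05
P=W[near&(W[...,2]>.15)&(W[...,2]<.17)];print(len(P))
if len(P)>10: print(P.mean(0),cv2.minAreaRect(P[:,:2].astype(np.float32)))
E
```

```text
clock: 1.6
tcp_pos: [0.506, -0.0287, 0.2058]
orientation: [-0.584, -3.087, 0.004]
contact_force: [-0.1, 0.9, -0.1]
grip_width: 0.0597
gripper_force: 0.0
1.65 [ 0.50581291 -0.02655104  0.20581831] [-0.40681884  0.2352087   0.39290607  2.00052421 -0.11035589  0.92705573
  1.24230319] [-0.02806173  0.05992842  1.06594454]
[[-0.932  0.363 -0.001]
 [ 0.363  0.932 -0.001]
 [ 0.    -0.001 -1.   ]]
1556
[ 0.50327817 -0.02429126  0.15998487] ((0.5050459504127502, -0.02473304606974125), (0.013658937066793442, 0.05697788670659065), 68.46321105957031)
```

View pics/w1.png

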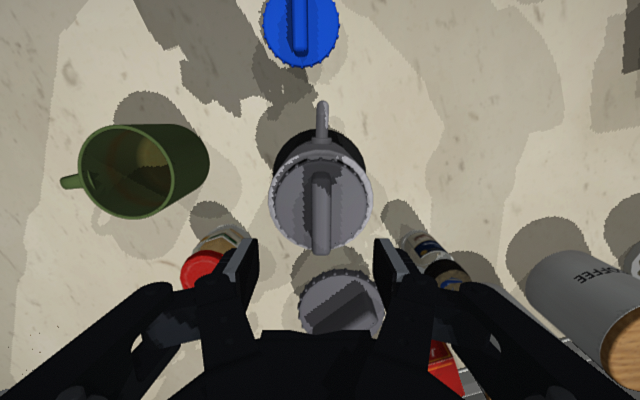

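The wrist view shows the wing centred between the fingers at (321,213) and aligned with the pads. I descend and grip.

```bash
python3 -m pendant '{"translation":[[0,0,-1],[0,0,-2],[0,0,-2.5],[0,0,-2.8],[0,0,-2.8],[0,0,-2.8]],"delta_rot":[[0,0,0],[0,0,0],[0,0,0],[0,0,0],[0,0,0],[0,0,0]]}' && python3 -m pendant '{"translation":[[0,0,0],[0,0,0],[0,0,0],[0,0,0],[0,0,0],[0,0,0]],"delta_rot":[[0,0,0],[0,0,0],[0,0,0],[0,0,0],[0,0,0],[0,0,0]]}' 0 40; python3 -c "
from bench import *
o=get_obs();print(o['clock'],o['moment'],o['contact_force'],o['joints'])"
```

```text
clock: 2.4
tcp_pos: [0.5064, -0.0233, 0.137]
orientation: [0.571, 3.088, 0.001]
contact_force: [-0.5, 0.3, -0.6]
grip_width: 0.0599
gripper_force: 0.0
clock: 3.15
tcp_pos: [0.5062, -0.0235, 0.1367]
orientation: [0.572, 3.088, 0.0]
contact_force: [-0.1, 0.6, 5.4]
grip_width: 0.0132
gripper_force: 39.9
3.15 [-0.04150335  0.17503535  0.01303916] [-0.09542024  0.55552613  5.44236595] [-0.37859709  0.33520822  0.3652401   2.06271216 -0.16963788  0.77083176
  1.29486175]
```

Gripped on the wing (13 mm). First I try counter-clockwise in small steps and watch the moment.

```bash
cat > s.py <<'E'
from bench import *
from scipy.spatial.transform import Rotation as R
import numpy as np
o=get_obs();M=R.from_rotvec(o['orientation']).as_matrix()
print(o['clock'],'yaw',np.degrees(np.arctan2(M[1,1],M[0,1])).round(2),'M',o['moment'].round(2),'F',o['contact_force'].round(1),'p',o['tcp_pos'].round(4),'w',round(o['grip_width'],4),'q7',o['joints'][6].round(2))
E
Z='[0,0,0.03]'
python3 -m pendant '{"translation":[[0,0,0.03],[0,0,0.03],[0,0,0.03],[0,0,0.03],[0,0,0.03],[0,0,0.03]],"delta_rot":[[0,0,0.4],[0,0,0.8],[0,0,1.2],[0,0,1.6],[0,0,2.0],[0,0,2.0]]}' >/dev/null; python3 s.py
python3 -m pendant '{"translation":[[0,0,0],[0,0,0],[0,0,0],[0,0,0]],"delta_rot":[[0,0,0.3],[0,0,0.6],[0,0,0.6],[0,0,0.6]]}' >/dev/null; python3 s.py
```

```text
3.9 yaw 79.06 M [ 0.04 -0.01 -0.03] F [-0.2  0.5 -1.6] p [ 0.5059 -0.0235  0.1371] w 0.0131 q7 1.45
4.4 yaw 82.03 M [-0.04 -0.02  0.02] F [ 0.1  0.1 -0.8] p [ 0.5058 -0.0235  0.137 ] w 0.0134 q7 1.5
```

```bash
python3 -m pendant '{"translation":[[0,0,0],[0,0,0],[0,0,0]],"delta_rot":[[0,0,0.3],[0,0,0.6],[0,0,0.6]]}' >/dev/null; python3 s.py
python3 -m pendant '{"translation":[[0,0,0],[0,0,0],[0,0,0]],"delta_rot":[[0,0,0.3],[0,0,0.6],[0,0,0.6]]}' >/dev/null; python3 s.py
python3 -m pendant '{"translation":[[0,0,0],[0,0,0],[0,0,0]],"delta_rot":[[0,0,0.3],[0,0,0.6],[0,0,0.6]]}' >/dev/null; python3 s.py
```

```text
4.775 yaw 85.06 M [ 0.01 -0.03  0.03] F [ 0.7 -0.4 -0.4] p [ 0.5058 -0.0235  0.1371] w 0.0134 q7 1.54
5.15 yaw 88.06 M [-0.01  0.05 -0.  ] F [-0.   0.2 -0.4] p [ 0.5059 -0.0235  0.1371] w 0.0134 q7 1.59
5.525 yaw 91.06 M [-0.02 -0.01 -0.03] F [ 0.7 -0.2 -0.1] p [ 0.5059 -0.0235  0.1371] w 0.013 q7 1.64
```

No resistance at +22°, beyond the 15–20° hard stop, so this is probably the right direction. I carry on in steps.

```bash
python3 -m pendant '{"translation":[[0,0,0],[0,0,0],[0,0,0],[0,0,0]],"delta_rot":[[0,0,0.5],[0,0,1.0],[0,0,1.0],[0,0,1.0]]}' >/dev/null; python3 s.py
python3 -m pendant '{"translation":[[0,0,0],[0,0,0],[0,0,0],[0,0,0],[0,0,0],[0,0,0],[0,0,0]],"delta_rot":[[0,0,0.5],[0,0,1.0],[0,0,1.5],[0,0,2],[0,0,2.5],[0,0,3],[0,0,3]]}' >/dev/null; python3 s.py
python3 -m pendant '{"translation":[[0,0,0],[0,0,0],[0,0,0],[0,0,0],[0,0,0],[0,0,0]],"delta_rot":[[0,0,0.5],[0,0,1.0],[0,0,1.5],[0,0,2],[0,0,2.5],[0,0,2.5]]}' >/dev/null; python3 s.py
python3 - <<'E'
from h import *
snap('wrist','w2')
E
```

```text
6.025 yaw 95.98 M [ 0.02 -0.02 -0.01] F [-0.7 -0.2 -0.2] p [ 0.5059 -0.0235  0.1371] w 0.0132 q7 1.71
6.9 yaw 110.98 M [-0.03 -0.03 -0.04] F [-0.3 -0.3 -1.7] p [ 0.5059 -0.0235  0.1371] w 0.0136 q7 1.95
7.65 yaw 123.45 M [-0.04  0.02  0.06] F [ 0.3 -0.1 -1. ] p [ 0.5058 -0.0235  0.1371] w 0.0131 q7 2.15
```

View pics/w2.png

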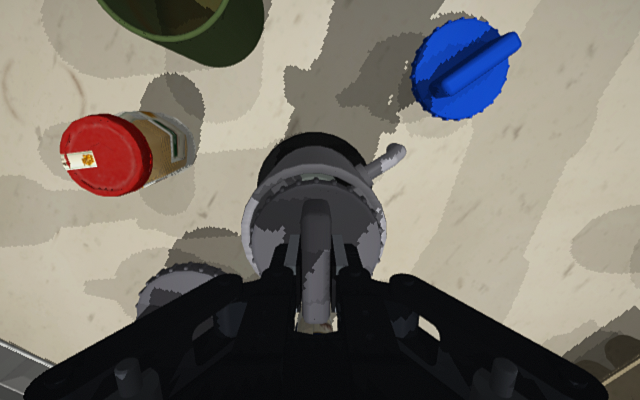

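The wing (315,250) has turned with the gripper relative to the spout (385,160), by about 55°. I add 4°, then a small test lift.

```bash
python3 -m pendant '{"translation":[[0,0,0],[0,0,0],[0,0,0]],"delta_rot":[[0,0,0.4],[0,0,0.8],[0,0,0.8]]}' >/dev/null; python3 s.py
python3 -m pendant '{"translation":[[0,0,0.06],[0,0,0.12],[0,0,0.18],[0,0,0.18]],"delta_rot":[[0,0,0],[0,0,0],[0,0,0],[0,0,0]]}' >/dev/null; python3 s.py
```

```text
8.075 yaw 127.56 M [0.01 0.01 0.03] F [-0.4  0.4 -0.8] p [ 0.5058 -0.0235  0.137 ] w 0.0132 q7 2.21
8.575 yaw 127.53 M [ 0.01 -0.03 -0.05] F [ 0.6 -0.7 -1.3] p [ 0.506  -0.0234  0.1417] w 0.0132 q7 2.21
```

Lifted 4.5 mm, past the 2 mm locked play, with only the cap's weight on the wrist. It is unlocked, so I lift straight up to about 100 mm above the rim.

```bash
python3 -m pendant '{"translation":[[0,0,0.15],[0,0,0.4],[0,0,0.7],[0,0,1.0],[0,0,1.4],[0,0,1.9],[0,0,2.4],[0,0,2.9],[0,0,3.4],[0,0,3.7],[0,0,3.8],[0,0,3.8]],"delta_rot":[[0,0,0],[0,0,0],[0,0,0],[0,0,0],[0,0,0],[0,0,0],[0,0,0],[0,0,0],[0,0,0],[0,0,0],[0,0,0],[0,0,0]]}' >/dev/null; python3 s.py
python3 -m pendant '{"translation":[[0,0,0],[0,0,0],[0,0,0],[0,0,0]],"delta_rot":[[0,0,0],[0,0,0],[0,0,0],[0,0,0]]}'
python3 - <<'E'
from h import *
snap('scene','sc1')
E
```

```text
10.075 yaw 127.54 M [ 0.05 -0.   -0.02] F [ 0.3 -0.1 -0.2] p [ 0.5057 -0.0235  0.2365] w 0.0135 q7 2.18
clock: 10.58
tcp_pos: [0.5058, -0.0235, 0.2365]
orientation: [1.011, -2.974, -0.0]
contact_force: [0.0, -0.7, 0.0]
grip_width: 0.0132
gripper_force: 39.1
```

View pics/sc1.png

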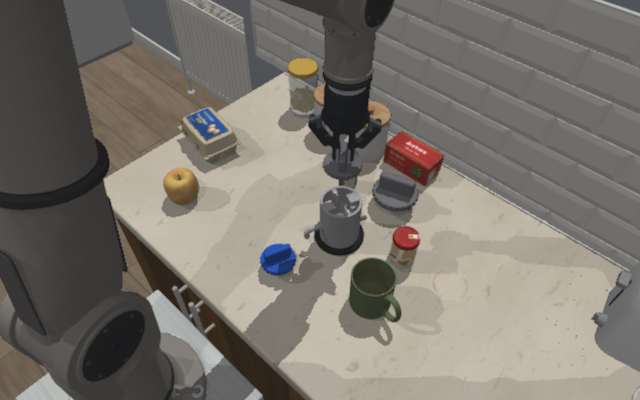

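The cap hangs level in the gripper at (343,160), well above the open mouth at (341,200). The mug, honey jar and other things in view have not moved.

```bash
python3 -c "
from bench import *
print(hand_in())"
```

```text
the job is handed in; nothing more can be done
None
```

I unlocked the cap by turning it about 58° counter-clockwise and lifted it straight off; the job is handed in with the cap held level and still about 100 mm above the filter's rim, and the mug and jars were left untouched.

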